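# Thread the lensmeter guide rod through both bushings and hold it

### The job

At this spectacle-repair table, pick the steel guide rod with the blue knob out of its wooden block, and thread it from above down through the upper brass bushing of the cream lensmeter stand and then through the lower one, so that the lock screws can be tightened. Finish still holding the rod by its knob, upright and still, with its tip sticking out below the lower bushing but clear of the base beneath: do not let it go or rest it on the base. Leave the red-handled driver, the drinks can and the loose brass spectacles beside the stand where they are.

Things in the scene. Friction and masses are not known exactly. Their poses are not given: they have to be found in the camera images.
- rod: Guide rod, about 0.1 kg, standing upright at the start, loose in the hole of one of two wooden blocks: round steel shank 10 mm in diameter and 150 mm long, its tip chamfered (3 mm high, narrowing to 7 mm), topped by a round blue knob 18 mm in diameter and 40 mm tall (grip this). Origin at the centre of the tip's end face, z along the rod towards the knob; 190 mm overall.
- rod_tip (a point): Centre of the end face of the guide rod's tip (the rod's origin).
- rod_knob (a point): Centre of the blue knob, on the rod's axis, 170 mm from the tip.
- stand: Cream lensmeter stand, head off, fixed to the table, yaw varies. Origin at table height on the vertical axis shared by its two bushings; z up. Base 170 (x) x 190 mm (y), 30 mm thick, centred 30 mm to -y of the origin; column 55 x 50 mm, top 169 mm above the table, centred 75 mm to -y. The rod's tip should end between the base's top (height 30 mm) and the lower bushing (65 mm).
- upper_bushing (a point): Centre of the upper bushing's hole at its top face, 151 mm above the table; axes as the stand. Brass square 46 x 46 mm, 16 mm thick (heights 135 to 151 mm), on a dark arm from the column; vertical through hole of 13 mm diameter, mouth chamfered 3 mm.
- lower_bushing (a point): Centre of the lower bushing's hole at its top face, 81 mm above the table, exactly below the upper one; the same bushing (heights 65 to 81 mm); 35 mm of free air below it down to the base.
- block_a: Fixed wooden block 70 x 70 x 45 mm that holds the guide rod; origin at the centre of its underside. Hole in the centre of its top: 13 mm diameter, 35 mm deep (floor 10 mm above the table). The two blocks change places between starts.
- block_b: Second fixed wooden block, the same, holding the red-handled driver.
- driver: Nut driver standing loose in the other block: steel shank 9 mm in diameter, 95 mm long, below a red handle up to 26 mm wide and 75 mm tall. Origin at the tip, z up. Not to be used.
- can: White and silver drinks can, 66 mm in diameter, 120 mm tall, standing loose beyond the blocks; origin at the centre of its underside. A bystander.
- glasses: Folded brass-rimmed spectacles standing loose on their rims on the robot's right of the stand, 134 mm wide (y), 22 mm deep (x from -3 to 19 mm), 40 mm high; origin under the front. A bystander; the other spectacles lie at the table's edges.
There are look-alikes about, which are no part of the job. There is more than one size of the rod; the one meant has the size given above.

How it is judged:
On the way, in this order (a step that is already met when the one before it is completed fails the run):
1. the rod is lifted out of its block in the fingers (height (world z) of rod_tip above 0.06 m and contact force between the fingers and rod above 1 N), for 0.1 s.
2. the rod's tip is inside or through the upper bushing, not yet in the lower one (z of rod_tip in the frame of upper_bushing below -0.004 m and z of rod_tip in the frame of lower_bushing above 0.002 m and x of rod_tip in the frame of upper_bushing between -0.008 and 0.008 m and y of rod_tip in the frame of upper_bushing between -0.008 and 0.008 m and angle between rod's own z axis and vertical below 0.12 rad), for 0.05 s.
At the end, for the whole second after the job is handed in: The rod passes through both bushings with its tip at least 2 mm below the lower bushing's underside and at least 4 mm above the base, within 8 mm of the bushings' axis in x and in y, upright within 0.12 rad, still (below 20 mm/s and 0.3 rad/s) and gripped by the fingers with more than 1 N (contact force between the fingers and rod above 1 N and angle between rod's own z axis and vertical below 0.12 rad and x of rod_tip in the frame of lower_bushing between -0.008 and 0.008 m and y of rod_tip in the frame of lower_bushing between -0.008 and 0.008 m and z of rod_tip in the frame of stand between 0.034 and 0.063 m and linear speed of rod below 0.02 m/s and angular speed of rod below 0.3 rad/s); the arm keeps its last pose, push and grip.
It fails at once if the red-handled driver is moved more than 30 mm (distance of driver from where it was at the start of the episode above 0.03 m).
It fails at once if the drinks can is moved more than 30 mm (distance of can from where it was at the start of the episode above 0.03 m).
It fails at once if the loose pair of spectacles is moved more than 30 mm (distance of glasses from where it was at the start of the episode above 0.03 m).
It also fails if it takes over 56 s, if anything falls off the work surface, if the arm or the gripper's body presses on something with over 40 N, if the wrist force passes 120 N, or if a joint passes its speed limit or range.

### The arm

A 7-joint arm with a two-finger parallel gripper is mounted at the origin on the work surface. World frame = base frame: x ahead of the robot, y to its left, z up, the work surface at z = 0. Lengths are in m, angles in rad, forces in N, time in s.
With the tool pointing down it reaches from about 0.4 to 0.85 m from the base axis. Payload 10.4 kg.
Tool frame: the origin (TCP) lies between the finger pads; the fingertips stand 14 mm ahead of it and the grasp point (between the pads) lies 5 mm behind it (r.finger_overhang is the z of the fingertips in the tool frame, in m); z points along the fingers, y is the line along which they close (so a half turn about z gives the same grasp; the last joint's range is limited). The gripper opens to 87 mm and grips with 3 to 60 N. Pads are 19 mm wide; open, the fingers measure 117 mm over their backs; the gripper's body (75 mm by 190 mm) begins 51 mm behind the grasp point.
Start: joints at [1.229, 0.332, -0.065, 1.46, 0.022, 1.35, -0.088], TCP at [0.196, -0.594, 0.237] pointing down, gripper open.
Joint ranges: [-2.6, 2.6], [-0.5, 2.12], [-1.47, 1.34], [0.16, 2.42], [-1.27, 4.41], [0.06, 2.06], [-2.6, 2.6]. Speed limits (rad/s): [2.22, 2.22, 2.79, 2.79, 3.14, 3.14, 3.14].

### API

Orientations are given as a unit quaternion [x, y, z, w].
In Python, from bench import r, optics gives the robot as it stands.
- The arm moves only by the shell command python3 -m pendant 'ROWS' [FORCE]. ROWS is JSON, a list of rows, each a list of 7 numbers: the closure, from -1 (fully open) to 1 (shut), then the shift along the tool's x, y, z scaled (see below), then the turn, a rotation vector about the tool's x, y, z scaled (see below). In form: [[grip, x, y, z, rx, ry, rz], ...]. A call has 1 to 8 rows; each row is the pose to reach, as a shift and turn from the pose commanded when the call began, along the tool's axes at that moment; what a row does not reach only later rows make up. The controller multiplies each number of a shift by 0.3 m and each number of a turn by 120 degrees. A row lasts 1/8 s, in which the tool goes at most 62.5 mm and 10.7 degrees, less where a joint would pass 70% of its speed; a pose out of reach is approached as far as the arm can. A call with a number of a shift or a turn outside -1 to 1 is refused whole. A call with a gripper value outside its range is refused whole. The fingers move at their own pace and stop on an object; FORCE is the grip in N (left out, the last holds). Time passes only in rows, so rows that repeat a pose let the fingers close. It gives the time, the measured TCP pose, the force, the opening and the grip force at its end, in the units of the state.
- r.read_state(): the state, without advancing time (a new reading comes with each control period).
- optics.camera(name): name is "scene" or "side" or "wrist"; returns a dict with "pixels" (400x640x3 uint8, red, green, blue), "vfov" (degrees; the focal length in pixels is half the picture's height over the tangent of half this angle, whatever the lens; pixels are square), "cx", "cy" (the principal point, pixels), "rvec" (rotation vector, rad) and "tvec" (3), from world to camera coordinates, as OpenCV has them. Camera axes: x right, y down, z forward; pixel columns grow to the right and rows downward; lengths in m; the calibration is good to about 2 mm. A picture is of the moment at which its call begins. There is no depth.
- r.close_job(): hands the job in; it is judged then, once.
The state is a dict: "time": time; "joint_positions": joint angles; "joint_vel": joint speeds; "joint_torque": joint torques, N m; "ee_pos": TCP position; "eef_rot": TCP orientation; "ft_force": force on the tool from outside, world axes, zero at the start; "torque": the same for the moment, N m; "width": finger opening in m; "grip_force": force on a finger pad.
Only numpy, scipy, OpenCV 4.12 (cv2) and the standard library are available. Lean on these libraries where they do the work, as an engineer would, in place of code of your own. Each camera call takes 0.05 s, during which the arm holds its last target. There are 200 camera calls.

## Working session

There is one attempt and no reset: what is moved stays moved. The work goes in short steps, Python scripts to look and compute and a shell command to move; the robot and the scene stay as the last step left them, time stands still between calls to the robot, and variables do not carry over. Pictures are saved under pics/ and viewed, at most 10 in all, crops included, and the job is handed in when it is done.

```bash
mkdir -p pics; cat > h.py <<'E'
import numpy as np, cv2
from bench import r, optics
from scipy.spatial.transform import Rotation as R
def cam(n,save=None):
    c=optics.camera(n); 
    if save: cv2.imwrite('pics/'+save,cv2.cvtColor(c['pixels'],cv2.COLOR_RGB2BGR))
    h=c['pixels'].shape[0]; f=h/2/np.tan(np.radians(c['vfov'])/2)
    c['K']=np.array([[f,0,c['cx']],[0,f,c['cy']],[0,0,1]]); c['R']=cv2.Rodrigues(np.array(c['rvec'],float))[0]; c['t']=np.array(c['tvec'],float).ravel(); return c
def proj(c,p): 
    q=c['K']@(c['R']@np.array(p,float)+c['t']); return q[:2]/q[2]
def ray(c,u,v):
    d=c['R'].T@np.linalg.solve(c['K'],[u,v,1.]); return -c['R'].T@c['t'], d/np.linalg.norm(d)
def atz(c,u,v,z):
    o,d=ray(c,u,v); return o+d*(z-o[2])/d[2]
def tri(obs):
    A=np.zeros((3,3));b=np.zeros(3)
    for c,u,v in obs:
        o,d=ray(c,u,v);M=np.eye(3)-np.outer(d,d);A+=M;b+=M@o
    p=np.linalg.solve(A,b); return p,[np.linalg.norm(proj(c,p)-[u,v]) for c,u,v in obs]
def rows(dp,drv=(0,0,0)):
    s=r.read_state(); Q=R.from_quat(s['eef_rot'])
    return np.round(Q.inv().apply(dp)/0.3,4), np.round(Q.inv().apply(drv)/np.radians(120),4)
E
python3 - <<'E'
from h import *
for n in('scene','side'):
    c=cam(n,n+'0.png'); print(n,c['K'].round(1).tolist(),(-c['R'].T@c['t']).round(3),c['vfov'])
s=r.read_state();print(s['time'],s['ee_pos'],s['eef_rot'],s['width'],R.from_quat(s['eef_rot']).as_matrix().round(3))
a=[cv2.imread(f'pics/{n}0.png') for n in('scene','side')]
E
```

```text
scene [[432.4, 0.0, 325.6], [0.0, 432.4, 198.1], [0.0, 0.0, 1.0]] [ 1.126 -0.301  0.914] 49.64828567441663
side [[514.6, 0.0, 316.1], [0.0, 514.6, 192.2], [0.0, 0.0, 1.0]] [-0.     0.699  0.832] 42.47901888633878
0.1 [ 0.19575814 -0.59319054  0.23583363] [ 9.87324633e-01  1.58712485e-01 -1.50050669e-04 -6.27542744e-04] 0.08703775753785156 [[ 0.95   0.313 -0.   ]
 [ 0.313 -0.95   0.001]
 [-0.    -0.001 -1.   ]]
```

View pics/scene0.png

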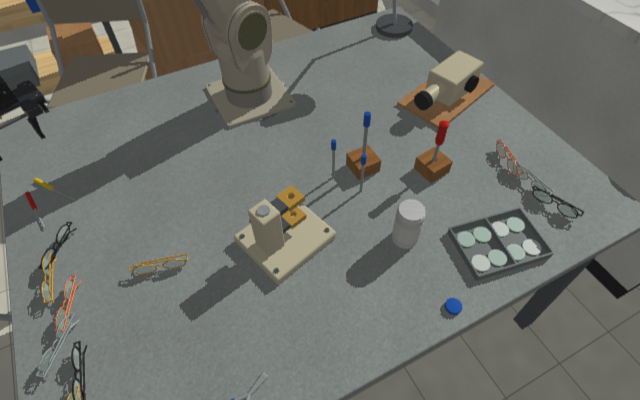

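View pics/side0.png

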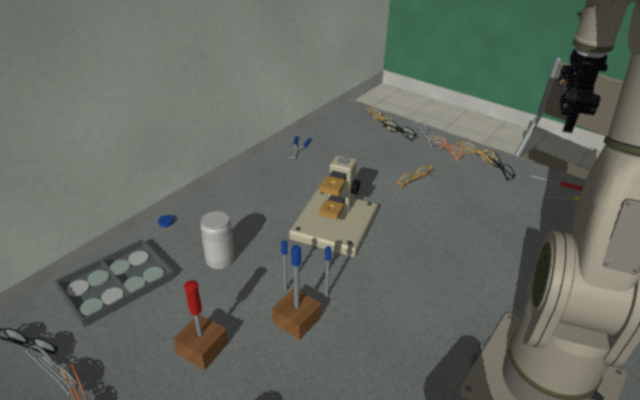

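Scene view: blue knobs at (334,145), (366,120) and (363,160); red driver at (442,133), can (408,223), stand (285,235), loose glasses (158,264). Side view: blue knobs at (284,247), (296,256) and (327,254). The one meant is the rod standing in the wooden block: scene (366,120), side (296,256). I'll confirm it in an enlarged crop.

```bash
python3 - <<'E'
import cv2,numpy as np
a=cv2.imread('pics/scene0.png');b=cv2.imread('pics/side0.png')
z=lambda i,x,y,w,h,k:cv2.resize(i[y:y+h,x:x+w],None,fx=k,fy=k,interpolation=cv2.INTER_CUBIC)
cv2.imwrite('pics/z1.png',np.vstack([np.hstack([z(a,315,100,80,60,5),z(b,260,225,80,60,5)]),np.hstack([z(a,230,175,114,85,3.5),z(b,285,150,114,85,3.5)])[:, :800]] if 0 else [cv2.resize(np.hstack([z(a,310,100,100,100,4),z(b,250,235,100,100,4)]),(640,320)),cv2.resize(np.hstack([z(a,240,180,80,70,5),z(b,300,150,80,70,5)]),(640,280))]))
E
```

```text
(no output)
```

View pics/z1.png

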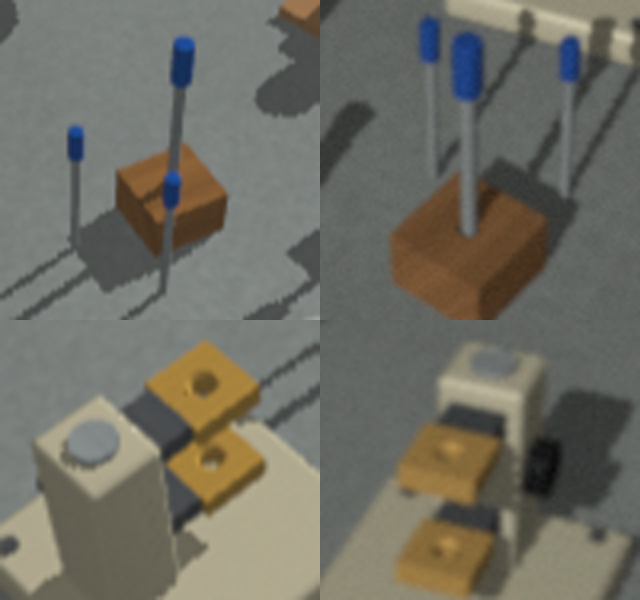

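The crop confirms it. The tall thick rod stands in the block, with its knob at scene (367,119.6) and side (295.9,255.9). The two thinner, shorter ones stand on the table beside it. The upper bushing hole is at scene (291,196) and side (332.5,182.5).

```bash
python3 - <<'E'
from h import *
a=cam('scene');b=cam('side')
for n,u,v in [('knob',(367,119.6),(295.9,255.9)),('knobtop',(367.3,112.5),(295.9,246.5)),('up',(291,196),(332.5,182.5)),('low',(293.2,214.8),(331.5,207.2)),('coltop',(263,211),(343.7,160.5)),
 ('s1 A-C',(333.4,144.7),(284,247.5)),('A-D',(333.4,144.7),(327.8,253.7)),('B-C',(363.7,159.4),(284,247.5)),('B-D',(363.7,159.4),(327.8,253.7)),('red',(442,133),(193,298)),('can',(411,211),(216,222))]:
    p,e=tri([(a,*u),(b,*v)]); print(n,p.round(4),np.round(e,1))
print('hole',atz(b,296.6,307.8,.045),'up',atz(a,291,196,.151),atz(b,332.5,182.5,.151),'low',atz(a,293.2,214.8,.081),atz(b,331.5,207.2,.081))
print('col',atz(a,263,211,.169),atz(b,343.7,160.5,.169))
print('bases',[atz(a,*q,0).round(3) for q in((333.4,177.5),(361.6,190.6))],[atz(b,*q,0).round(3) for q in((285.6,290.6),(327.5,296))])
E
```

```text
knob [0.4453 0.1683 0.1802] [0.3 0.4]
knobtop [0.4451 0.1678 0.2032] [0.2 0.2]
up [ 0.5548 -0.0953  0.1516] [0.6 0.6]
low [ 0.555  -0.0953  0.0796] [0.6 0.6]
coltop [ 0.5755 -0.1693  0.1666] [0.3 0.2]
s1 A-C [0.4833 0.0976 0.1439] [16.3 20.3]
A-D [0.4362 0.0788 0.1259] [0. 0.]
B-C [0.5166 0.1202 0.1262] [0.2 0.3]
B-D [0.4703 0.1026 0.1119] [16.7 21.2]
red [0.5445 0.3341 0.1429] [0.5 0.7]
can [0.6958 0.1397 0.113 ] [0.4 0.4]
hole [0.44143899 0.17153837 0.045     ] up [ 0.55553759 -0.09434225  0.151     ] [ 0.55476589 -0.09737737  0.151     ] low [ 0.55724571 -0.09475516  0.081     ] [ 0.55328665 -0.09529265  0.081     ]
col [ 0.57785025 -0.16933795  0.169     ] [ 0.57325049 -0.16679162  0.169     ]
bases [array([0.439, 0.079, 0.   ]), array([0.516, 0.124, 0.   ])] [array([ 0.516,  0.119, -0.   ]), array([0.436, 0.075, 0.   ])]
```

```bash
python3 -m pendant '[[-1,0.15,-0.1,-0.1,0,0,0],[-1,0.3,-0.2,-0.2,0,0,0],[-1,0.45,-0.3,-0.2,0,0,0],[-1,0.6,-0.4,-0.2,0,0,0],[-1,0.7,-0.47,-0.2,0,0,0],[-1,0.7,-0.47,-0.2,0,0,0]]' 30; python3 -m pendant '[[-1,0.15,-0.1,0,0,0,0],[-1,0.3,-0.2,0,0,0,0],[-1,0.45,-0.3,0,0,0,0],[-1,0.6,-0.4,0,0,0,0],[-1,0.7,-0.47,0,0,0,0],[-1,0.7,-0.47,0,0,0,0]]'
python3 -c "
from h import *
s=r.read_state();print(s['joint_positions'],s['ee_pos']);print(rows(np.array([.445,.168,.28])-s['ee_pos']))"
```

```text
time: 0.95
ee_pos: [0.3533, -0.3912, 0.2968]
eef_rot: [0.987, 0.161, 0.0, -0.0]
ft_force: [-0.9, 0.8, -0.3]
width: 0.0875
grip_force: 0.0
time: 1.7
ee_pos: [0.5075, -0.1921, 0.2963]
eef_rot: [0.987, 0.161, 0.0, -0.0]
ft_force: [-1.0, -0.0, -0.0]
width: 0.0867
grip_force: 0.0
[ 0.6759533   0.15367788 -0.44454433  1.56685715  0.0655327   1.43624448
 -1.02085585] [ 0.50750101 -0.19209245  0.29627465]
(array([ 0.1831, -1.2044,  0.0554]), array([0., 0., 0.]))
```

```bash
python3 -m pendant '[[-1,0.03,-0.2,0,0,0,0],[-1,0.06,-0.4,0,0,0,0],[-1,0.09,-0.6,0,0,0,0],[-1,0.09,-0.6,0,0,0,0]]' ; python3 -m pendant '[[-1,0.03,-0.2,0,0,0,0],[-1,0.06,-0.4,0,0,0,0],[-1,0.09,-0.6,0.04,0,0,0],[-1,0.09,-0.6,0.04,0,0,0],[-1,0.09,-0.6,0.04,0,0,0]]'
python3 - <<'E'
from h import *
s=r.read_state();print(s['joint_positions'],s['ee_pos']);print(rows(np.array([.445,.168,.18])-s['ee_pos']))
c=cam('wrist','w1.png');print(-c['R'].T@c['t'],proj(c,[.445,.168,.2]),proj(c,[.4425,.170,.045]))
E
```

```text
time: 2.2
ee_pos: [0.475, -0.0118, 0.2971]
eef_rot: [0.987, 0.161, 0.001, 0.0]
ft_force: [-0.2, -1.2, -0.2]
width: 0.087
grip_force: 0.0
time: 2.82
ee_pos: [0.4457, 0.1624, 0.2844]
eef_rot: [0.988, 0.157, -0.0, 0.0]
ft_force: [-0.2, 0.1, -0.5]
width: 0.0872
grip_force: 0.0
[ 0.33988122  0.01617025 -0.78157656  1.73205607  0.01211012  1.39858732
 -1.69834846] [0.44568605 0.16241991 0.28437383]
(array([ 0.0038, -0.0186,  0.3479]), array([0., 0., 0.]))
[0.5134541  0.18571462 0.43400761] [317.46877659 210.79374811] [317.47478842 178.19135153]
```

View pics/w1.png

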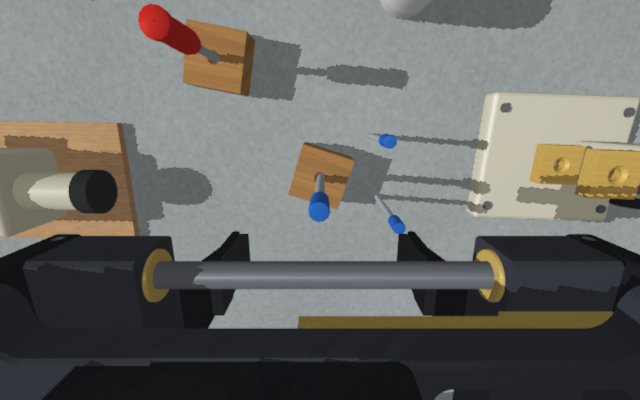

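The wrist picture shows the knob's top at about (319,208) and the hole at (320,178), within 2 px of prediction. The driver is at (160,25) and the bushings at (562,165) and (617,175). I'll descend and grip.

```bash
python3 -m pendant '[[-1,0.004,-0.019,0.12,0,0,0],[-1,0.004,-0.019,0.24,0,0,0],[-1,0.004,-0.019,0.355,0,0,0],[-1,0.004,-0.019,0.355,0,0,0],[-1,0.004,-0.019,0.355,0,0,0]]'; python3 -m pendant '[[1,0,0,0,0,0,0],[1,0,0,0,0,0,0],[1,0,0,0,0,0,0],[1,0,0,0,0,0,0],[1,0,0,0,0,0,0],[1,0,0,0,0,0,0],[1,0,0,0,0,0,0],[1,0,0,0,0,0,0]]' 40;  python3 -m pendant '[[1,0,0,0,0,0,0],[1,0,0,0,0,0,0],[1,0,0,0,0,0,0]]'
```

```text
time: 3.5
ee_pos: [0.4452, 0.1698, 0.1794]
eef_rot: [0.987, 0.158, 0.001, -0.0]
ft_force: [0.1, -0.1, 0.3]
width: 0.0872
grip_force: 0.0
time: 4.5
ee_pos: [0.4442, 0.1703, 0.178]
eef_rot: [0.987, 0.159, 0.0, 0.0]
ft_force: [1.0, -1.8, -0.2]
width: 0.0169
grip_force: 39.9
time: 4.88
ee_pos: [0.4442, 0.1703, 0.178]
eef_rot: [0.987, 0.159, 0.0, 0.0]
ft_force: [0.6, -0.8, 0.2]
width: 0.0172
grip_force: 39.8
```

```bash
python3 -m pendant '[[1,0,0,-0.05,0,0,0],[1,0,0,-0.13,0,0,0],[1,0,0,-0.24,0,0,0],[1,0,0,-0.36,0,0,0],[1,0,0,-0.48,0,0,0],[1,0,0,-0.6,0,0,0],[1,0,0,-0.63,0,0,0],[1,0,0,-0.63,0,0,0]]'
python3 - <<'E'
from h import *
s=r.read_state();print(s['joint_positions'],s['ee_pos'],s['width'])
d=np.array([.555,-.0955,.371])-s['ee_pos'];print(rows(d))
E
```

```text
time: 5.88
ee_pos: [0.444, 0.1708, 0.3672]
eef_rot: [0.987, 0.159, 0.0, -0.0]
ft_force: [0.1, -0.4, -1.9]
width: 0.017
grip_force: 39.9
[ 3.38267205e-01 -1.74131828e-03 -7.86865577e-01  1.57566030e+00
 -1.35845027e-03  1.56665199e+00 -1.70011386e+00] [0.44404145 0.17083586 0.36716616] 0.01698090126350175
(array([ 0.0725,  0.959 , -0.0129]), array([0., 0., 0.]))
```

```bash
python3 -m pendant '[[1,0.01,0.1,-0.012,0,0,0],[1,0.02,0.25,-0.012,0,0,0],[1,0.03,0.4,-0.012,0,0,0],[1,0.04,0.55,-0.012,0,0,0],[1,0.055,0.7,-0.012,0,0,0],[1,0.065,0.85,-0.012,0,0,0],[1,0.0725,0.959,-0.012,0,0,0],[1,0.0725,0.959,-0.012,0,0,0]]'
python3 -m pendant '[[1,0,0,0,0,0,0],[1,0,0,0,0,0,0]]'
python3 - <<'E'
from h import *
s=r.read_state();print(s['ee_pos'])
z=lambda i,x,y,w,h,k:cv2.resize(i[y:y+h,x:x+w],None,fx=k,fy=k,interpolation=cv2.INTER_CUBIC)
o=[]
for n in('scene','side'):
    c=cam(n,n+'1.png');p=proj(c,[.555,-.0955,.2]).astype(int);i=cv2.imread(f'pics/{n}1.png');x,y=p[0]-33,p[1]-50;print(n,x,y);o.append(z(i,x,y,66,100,6))
cv2.imwrite('pics/z2.png',np.hstack(o))
E
```

```text
time: 6.88
ee_pos: [0.5548, -0.0988, 0.3682]
eef_rot: [0.988, 0.157, -0.002, -0.001]
ft_force: [0.5, -0.3, -1.7]
width: 0.017
grip_force: 39.9
time: 7.12
ee_pos: [0.5547, -0.0946, 0.3705]
eef_rot: [0.987, 0.16, -0.0, -0.0]
ft_force: [0.6, -0.3, -1.9]
width: 0.0171
grip_force: 39.9
[ 0.55473569 -0.0945732   0.37049193]
scene 255 131
side 299 114
```

View pics/z2.png

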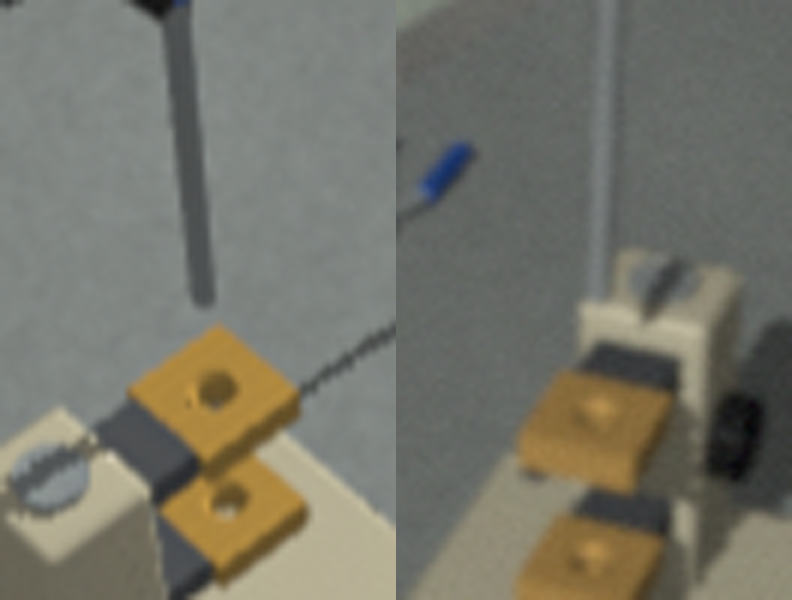

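The crop shows the rod upright over the bushings, tip at crop (203,303) in scene and about (597,300) in side. The upper hole is at (215,390) and (600,410). Now I'll fit the rod's axis numerically.

```bash
cat > ax.py <<'E'
from h import *
def line(img,c,x0,y0,ys,p,q,sgn,w=5):
    # approx line p->q (full px); per row weighted centroid
    g=cv2.cvtColor(img,cv2.COLOR_BGR2GRAY).astype(float);P=[]
    for y in ys:
        xc=p[0]+(q[0]-p[0])*(y-p[1])/(q[1]-p[1]);xs=np.arange(int(round(xc))-w,int(round(xc))+w+1)
        v=g[y,xs];l=np.r_[v[:3],v[-3:]];b=np.interp(xs,[xs[1],xs[-2]],[v[:3].mean(),v[-3:].mean()])
        m=np.clip(sgn*(v-b)-4,0,None)
        if m.sum()>15:P.append((( xs*m).sum()/m.sum(),y))
    P=np.array(P);k=np.polyfit(P[:,1],P[:,0],1);res=P[:,0]-np.polyval(k,P[:,1]);k=np.polyfit(P[abs(res)<.6][:,1],P[abs(res)<.6][:,0],1)
    return k,res.std(),len(P)
def axis(a,ka,b,kb,ya,yb):
    N=[]
    for c,k,y in((a,ka,ya),(b,kb,yb)):
        o,d1=ray(c,np.polyval(k,y[0]),y[0]);_,d2=ray(c,np.polyval(k,y[1]),y[1]);n=np.cross(d1,d2);n/=np.linalg.norm(n);N.append((n,n@o))
    def at(z): return np.linalg.solve(np.array([N[0][0],N[1][0],[0,0,1]]),[N[0][1],N[1][1],z])
    return at
E
python3 - <<'E'
from ax import *
a=cam('scene');b=cam('side');ia=cv2.imread('pics/scene1.png');ib=cv2.imread('pics/side1.png')
f=lambda x0,y0,x,y:(x0+x/6,y0+y/6)
ya=range(135,179);yb=range(116,155)
ka,e,n=line(ia,a,0,0,ya,f(255,131,176,15),f(255,131,203,303),-1);print(ka,e,n)
kb,e,n=line(ib,b,0,0,yb,f(299,114,210,0),f(299,114,201,280),1);print(kb,e,n)
at=axis(a,ka,b,kb,(135,179),(116,155))
for z in(.081,.151,.2,.3,.37):print(z,at(z).round(4))
d=(at(.37)-at(.2));d/=np.linalg.norm(d);print('tilt xy',d[:2])
u,e=tri([(a,*f(255,131,214.5,391)),(b,*f(299,114,204,412))]);print('up',u,e)
l,e=tri([(a,*f(255,131,230,503)),(b,*f(299,114,590-396,560))]);print('low',l,e)
o,dd=ray(a,*f(255,131,203,305));s=min((np.linalg.norm(o+dd*t-at((o+dd*t)[2])),(o+dd*t)[2]) for t in np.linspace(.6,1.4,2000));print('tip z',s)
s=r.read_state();print(s['ee_pos'])
E
```

```text
[9.77985214e-02 2.70790735e+02] 0.04259596358510925 44
[-4.05289923e-02  3.38280590e+02] 0.1254418753855424 39
0.081 [ 0.5611 -0.0997  0.081 ]
0.151 [ 0.5601 -0.0985  0.151 ]
0.2 [ 0.5594 -0.0977  0.2   ]
0.3 [ 0.5581 -0.096   0.3   ]
0.37 [ 0.5571 -0.0948  0.37  ]
tilt xy [-0.01378499  0.0168766 ]
up [ 0.55422471 -0.09601123  0.15088646] [np.float64(0.7173600874739914), np.float64(0.6999808975464817)]
low [ 0.55516462 -0.09500432  0.07932258] [np.float64(0.5918468280399407), np.float64(0.5904399725870683)]
tip z (np.float64(0.000566853950634947), np.float64(0.20633183124959986))
[ 0.55487841 -0.09535928  0.37081402]
```

```bash
python3 - <<'E'
from ax import *
a=cam('scene');b=cam('side');ims=[cv2.imread('pics/scene0.png'),cv2.imread('pics/side0.png')]
out=[]
vis=[]
for im,(x0,y0) in zip(ims,((265,180),(310,165))):
    cr=im[y0:y0+60,x0:x0+60];up=cv2.resize(cr,None,fx=6,fy=6,interpolation=cv2.INTER_CUBIC)
    hsv=cv2.cvtColor(up,cv2.COLOR_BGR2HSV);br=(hsv[...,1]>110)&(abs(hsv[...,0].astype(int)-19)<10)&(hsv[...,2]>60)
    V=hsv[...,2];t,_=cv2.threshold(V[br].reshape(-1,1),0,255,cv2.THRESH_OTSU)
    m=(br&(V>t)).astype(np.uint8);m=cv2.morphologyEx(m,cv2.MORPH_OPEN,np.ones((7,7)))
    n,L,S,C=cv2.connectedComponentsWithStats(m)
    for i in np.argsort(-S[1:,4])[:2]+1:
        cn=max(cv2.findContours((L==i).astype(np.uint8),0,2)[0],key=cv2.contourArea);hull=cv2.convexHull(cn);M=cv2.moments(hull)
        q=cv2.approxPolyN(hull,4).reshape(-1,2).astype(float) if hasattr(cv2,'approxPolyN') else None
        f=lambda p:np.array([x0,y0])+(np.array(p)+.5)/6-.5
        cv2.polylines(up,[hull],True,(255,0,0),1)
        print(f((M['m10']/M['m00'],M['m01']/M['m00'])).round(2),S[i],cv2.contourArea(hull),f(q).round(1).tolist())
    vis.append(up)
cv2.imwrite('pics/z3.png',np.hstack(vis))
E
```

```text
[290.03 195.87] [   72    34   161   131 10345] 11670.5 [[304.6, 195.9], [289.1, 207.4], [275.8, 195.4], [290.9, 184.6]]
[293.31 215.33] [ 104  163  139  109 7184] 8554.0 [[305.8, 214.1], [291.2, 225.6], [279.8, 214.1], [296.9, 206.4]]
[330.98 185.58] [   59    69   142   115 10759] 11488.5 [[343.6, 179.9], [337.1, 195.8], [316.2, 190.6], [326.2, 175.6]]
[330.13 209.32] [   56   212   136   114 10113] 10787.5 [[341.9, 203.8], [336.2, 219.2], [316.2, 214.1], [325.6, 199.4]]
```

View pics/z3.png

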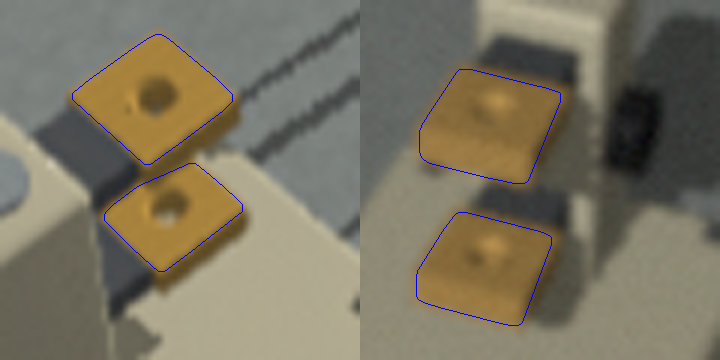

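The contours put the upper hole at scene (290.3,195.8) and, using the top face's corners, at side about (331.8,183). I'll work out the offset relative to the rod's axis.

```bash
python3 - <<'E'
from ax import *
a=cam('scene');b=cam('side')
ka=np.array([9.7798e-2,270.7907]);kb=np.array([-4.0529e-2,338.2806])
at=axis(a,ka,b,kb,(135,179),(116,155))
def hole(ua,va,ub,vb,z):
    # vertical-line planes through pixels
    L=[]
    for c,u,v in((a,ua,va),(b,ub,vb)):
        p=atz(c,u,v,z);q=proj(c,p+[0,0,.03]);p=proj(c,p);k=(q[0]-p[0])/(q[1]-p[1]);L.append(np.array([k,p[0]-k*p[1]]))
    return axis(a,L[0],b,L[1],(va-10,va),(vb-10,vb))(z),L
for ub in(331.4,331.8,332.2):
    h,L=hole(290.3,195.8,ub,183,.151);print(ub,h.round(4),'rod@.151-hole',(at(.151)-h).round(4),'rod@.2-hole',(at(.2)-h).round(4),L[0][0],L[1][0])
h,L=hole(292.7,214.6,331.0,207.5,.081);print('low',h)
E
```

```text
331.4 [ 0.5572 -0.0965  0.151 ] rod@.151-hole [ 0.0029 -0.002   0.    ] rod@.2-hole [ 0.0022 -0.0012  0.049 ] 0.11462440605844754 -0.039327636277017235
331.8 [ 0.5557 -0.096   0.151 ] rod@.151-hole [ 0.0044 -0.0025  0.    ] rod@.2-hole [ 0.0037 -0.0017  0.049 ] 0.11462440605844754 -0.03988882740087383
332.2 [ 0.5542 -0.0955  0.151 ] rod@.151-hole [ 0.0059 -0.0031  0.    ] rod@.2-hole [ 0.0052 -0.0022  0.049 ] 0.11462440605844754 -0.04045001852472834
low [ 0.55445445 -0.09494033  0.081     ]
```

```bash
python3 -c "
from h import *
print(rows(np.array([-.0014,-.0012,-.02]),np.array([.0169,.0138,0])))"
```

```text
(array([-0.0057,  0.0023,  0.0667]), array([ 0.0097, -0.0037,  0.    ]))
```

```bash
python3 -m pendant '[[1,-0.0057,0.0023,0.067,0.0097,-0.0037,0],[1,-0.0057,0.0023,0.1,0.0097,-0.0037,0],[1,-0.0057,0.0023,0.12,0.0097,-0.0037,0],[1,-0.0057,0.0023,0.12,0.0097,-0.0037,0],[1,-0.0057,0.0023,0.12,0.0097,-0.0037,0]]'
python3 - <<'E'
from ax import *
s=r.read_state();print(s['ee_pos'])
z=lambda i,x,y,w,h,k:cv2.resize(i[y:y+h,x:x+w],None,fx=k,fy=k,interpolation=cv2.INTER_CUBIC)
a=cam('scene','scene2.png');b=cam('side','side2.png')
ia=cv2.imread('pics/scene2.png');ib=cv2.imread('pics/side2.png')
ka,e,n=line(ia,a,0,0,range(148,188),(285,148),(289,188),-1);print(ka,e,n)
kb,e,n=line(ib,b,0,0,range(126,156),(333.2,126),(332,156),1);print(kb,e,n)
at=axis(a,ka,b,kb,(140,190),(126,170))
for q in(.151,.17,.3,.335):print(q,at(q).round(4))
d=at(.335)-at(.17);print('tilt',d/d[2])
cv2.imwrite('pics/z4.png',np.hstack([z(ia,255,140,66,100,6),z(ib,299,114,66,100,6)]))
E
```

```text
time: 8.15
ee_pos: [0.5537, -0.097, 0.3351]
eef_rot: [0.987, 0.159, -0.005, -0.009]
ft_force: [-0.2, -0.0, -2.2]
width: 0.0173
grip_force: 39.9
[ 0.55373251 -0.09699622  0.33510654]
[1.15111293e-01 2.67322853e+02] 0.04120924283814593 40
[-3.64470925e-02  3.38696309e+02] 0.10292213421163252 30
0.151 [ 0.5558 -0.0971  0.151 ]
0.17 [ 0.5559 -0.0971  0.17  ]
0.3 [ 0.5565 -0.0973  0.3   ]
0.335 [ 0.5567 -0.0973  0.335 ]
tilt [ 0.00452279 -0.00109826  1.        ]
```

View pics/z4.png

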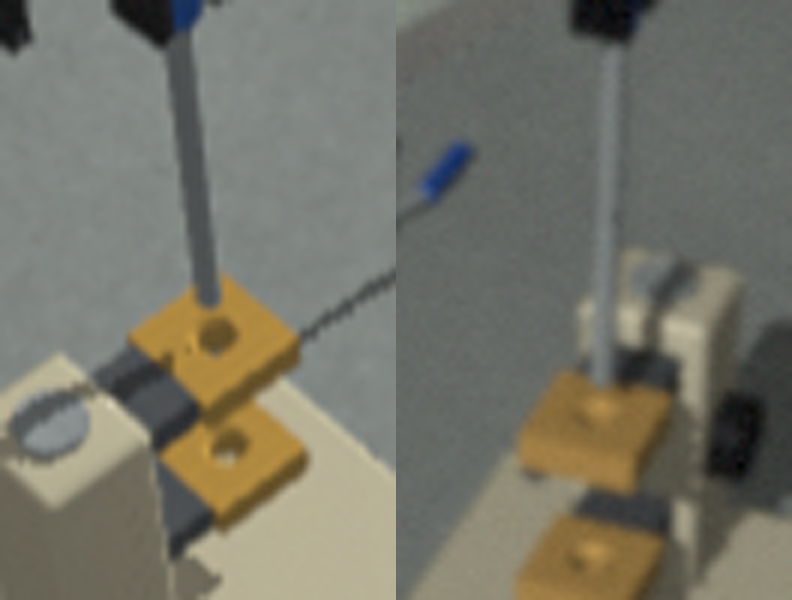

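The rod is almost vertical (tilt about 0.005) and its tip sits over the hole: tip at crop (207,300) scene, hole (217,337). I'll descend with a force check.

```bash
python3 -c "
from h import *
print(rows(np.array([0,.001,-.1])),rows(np.array([0,0.001,-.03])))"
```

```text
(array([0.0034, 0.0035, 0.3333]), array([0., 0., 0.])) (array([ 0.0018, -0.0012,  0.1   ]), array([0., 0., 0.]))
```

```bash
python3 -m pendant '[[1,0.001,-0.0018,0.02,0,0,0],[1,0.0015,-0.0015,0.05,0,0,0],[1,0.0016,-0.0012,0.07,0,0,0],[1,0.0018,-0.0012,0.09,0,0,0],[1,0.0018,-0.0012,0.1,0,0,0],[1,0.0018,-0.0012,0.1,0,0,0]]'
```

```text
time: 9.0
ee_pos: [0.5535, -0.0963, 0.3044]
eef_rot: [0.987, 0.159, -0.006, -0.009]
ft_force: [2.4, -1.7, -2.3]
width: 0.0168
grip_force: 39.8
```

The vertical force hasn't changed, so the rod is in, with a slight side contact. I'll yield a little to that force and go on.

```bash
python3 -c "
from h import *
print(rows(np.array([.0008,-.0007,-.03])))"; python3 -m pendant '[[1,0.0018,0.003,0.0,0,0,0],[1,0.0018,0.003,0.0,0,0,0]]'
```

```text
(array([0.0026, 0.0051, 0.0999]), array([0., 0., 0.]))
time: 9.25
ee_pos: [0.5543, -0.0967, 0.3046]
eef_rot: [0.987, 0.159, -0.006, -0.01]
ft_force: [0.6, -0.8, -1.9]
width: 0.0171
grip_force: 39.8
```

Contact has eased. I'll go down to just above the lower bushing, tip at about 0.09.

```bash
python3 -m pendant '[[1,0.0002,0.0005,0.03,0,0,0],[1,0.0005,0.001,0.06,0,0,0],[1,0.0008,0.002,0.09,0,0,0],[1,0.001,0.0025,0.12,0,0,0],[1,0.0012,0.003,0.15,0,0,0],[1,0.0012,0.003,0.15,0,0,0]]'
python3 - <<'E'
from ax import *
s=r.read_state();print(s['ee_pos'],s['ft_force'])
z=lambda i,x,y,w,h,k:cv2.resize(i[y:y+h,x:x+w],None,fx=k,fy=k,interpolation=cv2.INTER_CUBIC)
a=cam('scene','scene3.png');b=cam('side','side3.png')
ia=cv2.imread('pics/scene3.png');ib=cv2.imread('pics/side3.png')
ka,e,n=line(ia,a,0,0,range(165,180),(286.5,165),(288.5,183),-1);print(ka,e,n)
kb,e,n=line(ib,b,0,0,range(145,162),(333.4,145),(332.5,170),1);print(kb,e,n)
at=axis(a,ka,b,kb,(150,190),(140,170))
for q in(.081,.151,.25):print(q,at(q).round(4))
d=at(.335)-at(.17);print('tilt',d/d[2])
cv2.imwrite('pics/z5.png',np.hstack([z(ia,255,140,66,100,6),z(ib,299,124,66,100,6)]))
E
```

```text
time: 10.0
ee_pos: [0.5541, -0.0968, 0.2587]
eef_rot: [0.987, 0.159, -0.006, -0.01]
ft_force: [0.5, -0.8, -1.9]
width: 0.0172
grip_force: 39.8
[ 0.55405023 -0.0968147   0.25869849] [ 0.53595755 -0.84104071 -1.89257741]
[6.87099113e-02 2.75614735e+02] 0.6957001388238904 13
[ -0.79021698 454.54755303] 0.6032163219589923 8
0.081 [ 0.6549 -0.1409  0.081 ]
0.151 [ 0.608  -0.1199  0.151 ]
0.25 [ 0.5416 -0.0902  0.25  ]
tilt [-0.67041023  0.30001591  1.        ]
```

View pics/z5.png

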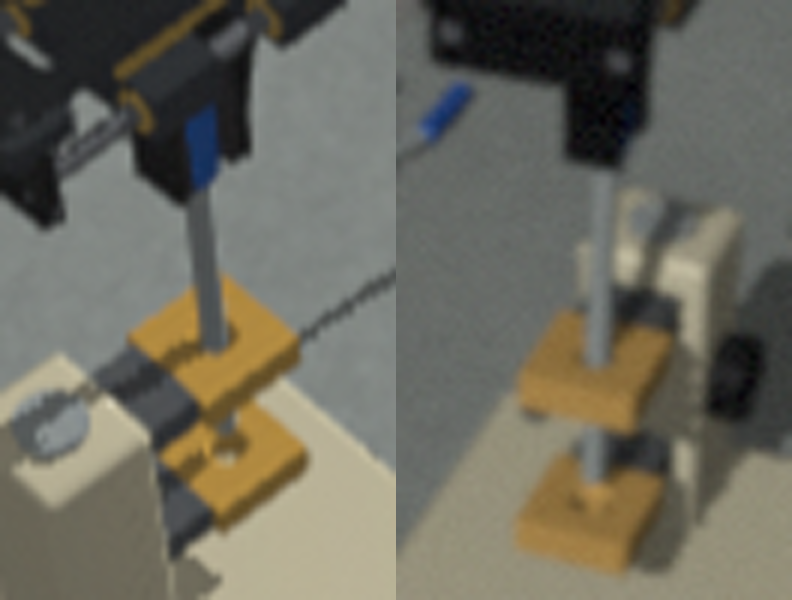

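The rod is through the upper bushing, its tip just above the lower hole: crop (230,430) scene, (598,485) side. I'll continue gently down.

```bash
python3 -m pendant '[[1,0.0002,0.0004,0.015,0,0,0],[1,0.0004,0.0007,0.03,0,0,0],[1,0.0005,0.001,0.045,0,0,0],[1,0.0006,0.0012,0.06,0,0,0],[1,0.0006,0.0012,0.06,0,0,0]]'
```

```text
time: 10.72
ee_pos: [0.5542, -0.0968, 0.2411]
eef_rot: [0.987, 0.159, -0.006, -0.009]
ft_force: [0.7, -0.3, -1.2]
width: 0.0171
grip_force: 39.8
```

```bash
python3 -m pendant '[[1,0.0002,0.0004,0.02,0,0,0],[1,0.0004,0.0008,0.04,0,0,0],[1,0.0006,0.0012,0.06,0,0,0],[1,0.0007,0.0015,0.08,0,0,0],[1,0.0007,0.0015,0.083,0,0,0],[1,0.0007,0.0015,0.083,0,0,0],[1,0.0007,0.0015,0.083,0,0,0]]'
python3 - <<'E'
from h import *
s=r.read_state();print(s['ee_pos'],s['ft_force'])
z=lambda i,x,y,w,h,k:cv2.resize(i[y:y+h,x:x+w],None,fx=k,fy=k,interpolation=cv2.INTER_CUBIC)
a=cam('scene','scene4.png');b=cam('side','side4.png')
ia=cv2.imread('pics/scene4.png');ib=cv2.imread('pics/side4.png')
p=[.555,-.096,.048];print(proj(a,p),proj(b,p),proj(b,[.555,-.096,.065]),proj(b,[.555,-.096,.03]))
cv2.imwrite('pics/z6.png',np.hstack([z(ia,255,150,66,100,6),z(ib,299,140,66,100,6)]))
E
```

```text
time: 11.6
ee_pos: [0.5544, -0.0966, 0.2168]
eef_rot: [0.987, 0.159, -0.005, -0.009]
ft_force: [0.2, -0.4, -2.5]
width: 0.017
grip_force: 39.8
[ 0.55437855 -0.09664471  0.21678497] [ 0.1580656  -0.43413537 -2.48344558]
[293.23430303 222.24689064] [330.66218228 217.56483568] [330.8840402  212.05202656] [330.43114043 223.30585059]
```

View pics/z6.png

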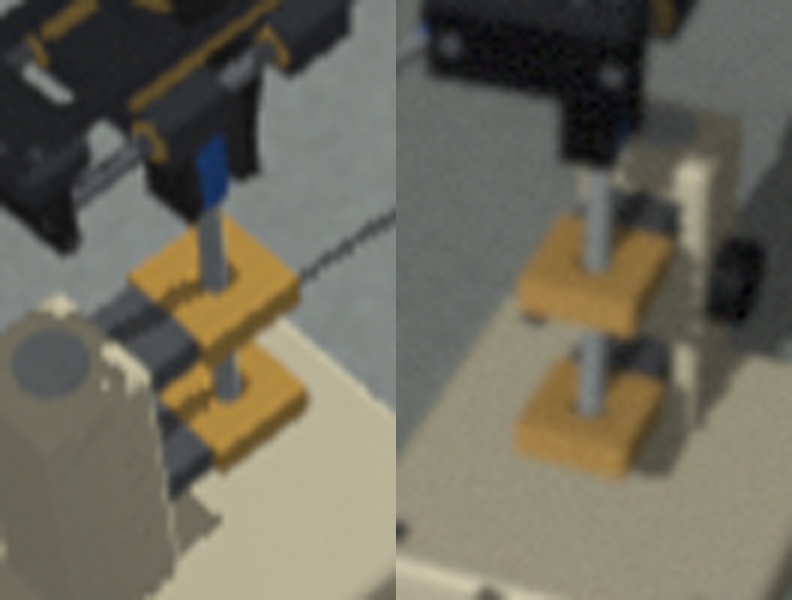

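The rod passes through both bushings, entering them at crop (215,288)/(228,395) in scene and (597,268)/(592,412) in side. Its tip is at about 0.05 m and the forces are small. I'll settle and hand in.

```bash
python3 -m pendant '[[1,0,0,0,0,0,0],[1,0,0,0,0,0,0],[1,0,0,0,0,0,0],[1,0,0,0,0,0,0]]'; python3 -c "
from bench import r
print(r.close_job())"
```

```text
time: 12.2
ee_pos: [0.5544, -0.0967, 0.2168]
eef_rot: [0.987, 0.159, -0.005, -0.009]
ft_force: [0.9, 0.3, -0.9]
width: 0.0172
grip_force: 39.8
the job is handed in; nothing more can be done
None
```

I handed the job in at 12.2 s with the guide rod through both bushings, upright and still gripped by its knob, its tip about 50 mm above the table by my estimate (allowed 34–63 mm); the hand-in returned no verdict.

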